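Refit the hob knob from the counter drawer and hold it pressed

TASK

Pull the drawer of the small wooden cabinet out to its stop and leave it open, take out the black pointer knob, turn it so that the flat in its bore matches the flat of the bare D-shaft on the table hob, and push it fully home on the shaft. Then press the knob down until the sprung shaft reaches its lower stop, and finish while still holding it pressed down with the gripper: do not let go. Do not disturb the other things on the counter.

Things in the scene. Friction and masses are not known exactly. Their poses are not given: they have to be found in the camera images.
- cab: pale wooden cabinet on the counter at the robot's left, 240 deep (x) x 280 wide (y) x 100 mm tall, one drawer, front facing the robot (its -x side). Origin: centre of its underside. Cheese boxes stand on the back half of its top, from 125 mm behind its front, up to 71 mm above it.
- cab_drawer0 (a joint): slide of the drawer, m: 0 closed, grows as it is pulled out, stop at 0.166. About 1 N friction, 4 N s/m damping; stays where left. Inside it is 238 mm wide, floor 22 mm above the counter, side walls up to 78 mm, front panel up to 87 mm and 15 mm thick.
- cab_drawer0_handle (a point): middle of the drawer's steel bar handle, 62 mm above the counter: level round bar 11 mm thick, 120 mm long along this point's y axis, its centre line 35 mm in front of the drawer panel (29 mm gap behind the bar; 8 mm posts join bar and panel 51 mm either side of the middle). The drawer opens along the point's -x axis, towards the robot; the point moves with it.
- knob: black plastic pointer knob, about 60 g, loose, upright on the drawer floor, beak away from the robot give or take 60 degrees. Origin: centre of its underside. D-shaped bore underneath, 14 mm across, 16 mm deep, its flat 4 mm from the axis on the +x (beak) side. A smaller wooden mushroom button also lies in the drawer, at its +y side: not part of the job.
- knob_center (a point): on the knob's axis half-way up, 24 mm above its underside and below its top. Round skirt 52 mm across, 20 mm tall; across it a grip bar 18 mm thick (along y) and 50 mm long (along x), from 20 to 48 mm above the underside. A pointed beak with a white line on top prolongs the bar at the +x end to 36 mm from the axis. z is up, out of the knob's top.
- knob_beak (a point): tip of the knob's beak, 36 mm from the knob's axis along its +x, 24 mm above its underside.
- hob: steel table hob, 300 (x) x 240 (y) x 70 mm, at the robot's right. Origin: centre of its underside. D-shaft on its top plate 110 mm from the centre along -x, on the side facing the robot; burner 45 mm from the centre along +x, with four pan supports up to 100 mm above the counter that begin 86 mm beyond the shaft.
- stem_tip (a point): centre of the top end of the bare steel D-shaft, 26 mm above the hob's plate, 96 mm above the counter when not pressed. 12 mm across, one flat 3 mm from the axis on this point's +x side (towards the burner); last 4 mm tapered to 62 percent. z is up; it does not turn. Knob fully home: shaft end touches the bottom of the bore, knob centre 8 mm above this point.
- stem (a joint): how far the D-shaft is pressed down, m: 0 free, stop at 0.006. A spring pushes it up again: 4.8 N at the start of the travel, 9.6 N at the stop. At the stop the knob's underside is 4 mm above the plate.
- sign: slate price sign without lettering, 65 x 4 mm, standing upright in a wooden block 35 x 85 x 22 mm, 105 mm tall in all, between the cabinet and the hob; origin at the centre of its underside. Leave it alone.
- cheesebox: round thin-wood cheese box, 84 mm across, 36 mm tall, at the back between the cabinet and the hob; origin at the centre of its underside. Leave it alone.
- wedge: wedge of cheese, 118 x 80 mm, 50 mm tall, near side of the counter in front of the hob; origin at the centre of its underside. Leave it alone.
- jar: amber glass jar with brass lid, 60 mm across, 85 mm tall, near side of the counter, straight ahead of the robot; origin at the centre of its underside. Leave it alone.
- knife: cheese spatula with dark wooden handle, 200 mm long, lying flat on the near side of the counter; origin at the centre of its underside. Leave it alone.

How it is judged:
By the outcome, as a careful person would: the job done as asked, in the order asked, and still so for the second after the job is handed in, while the arm keeps its last pose, push and grip.
It also fails if it takes over 64 s, if anything falls off the work surface, if the arm or the gripper's body presses on something with over 40 N, if the wrist force passes 120 N, or if a joint passes its speed limit or range.

ROBOT

A 6-joint arm with a two-finger parallel gripper is mounted at the origin on the work surface. World frame = base frame: x ahead of the robot, y to its left, z up, the work surface at z = 0. Lengths are in m, angles in rad, forces in N, time in s.
With the tool pointing down it reaches from about 0.275 to 1 m from the base axis. Payload 8.4 kg.
Tool frame: the origin (TCP) lies at the centre of the arm's flange, where the gripper is bolted on; the fingertips stand 173 mm ahead of it and the grasp point (between the pads) lies 155 mm ahead of it; y points along the fingers, x is the direction in which the jaws open and shut, and the axes are right-handed (so a half turn about y gives the same grasp; the last joint's range is limited). The gripper opens to 85 mm and grips with 20 to 120 N. Pads are 22 mm wide; open, the fingers measure 114 mm over their backs; the gripper's body (76 mm by 85 mm) begins 54 mm behind the grasp point. The pads swing forward as they close: fully open they stand 13 mm farther back than shut.
Start: joints at [-1.248, 0.353, 1.633, -0, 1.155, -0.002], TCP at [0.199, -0.592, 0.405] pointing down, gripper open.
Joint ranges: [-2.63, 2.63], [-0.92, 2.1], [0.06, 2.66], [-1.3, 4.44], [0, 2.69], [-3.02, 3.02]. Speed limits (rad/s): [2.22, 2.22, 2.79, 3.14, 3.14, 3.14].

INTERFACE

Orientations are given as a rotation vector (axis times angle).
In Python, from station import state, camera, finish_job gives the robot as it stands.
- The arm moves only by the tool arm_command, never from a script. Its argument "motion" is a list of rows, each an object with "slide": the shift along the tool's x, y, z in m, a list of three; "turn": the turn about the tool's y in rad. In form: [{"slide": [tx, ty, tz], "turn": turn}, ...]. A call has 1 to 5 rows; each row is the pose to reach, as a shift and turn from the pose commanded when the call began, along the tool's axes at that moment; what a row does not reach only later rows make up. A row lasts 1/8 s, in which the tool goes at most 62.5 mm and 10.7 degrees, less where a joint would pass 70% of its speed; a pose out of reach is approached as far as the arm can. A call with a gripper value outside its range is refused whole. "jaw" is the finger opening in m, from 0 to 0.0854, set as the call begins (left out, the last holds). The fingers move at their own pace and stop on an object; the grip force is fixed at half the most. Time passes only in rows, so rows that repeat a pose let the fingers close. It gives the time, the measured TCP pose, the force and the opening at its end, in the units of the state.
- state(): the state, without advancing time (a new reading comes with each control period).
- camera(name): name is "side" or "top" or "wrist"; returns a dict with "frame" (400x640x3 uint8, red, green, blue), "camera_matrix" (3x3 intrinsics, pixels), "extrinsics" (4x4, takes a point from camera to world coordinates). Camera axes: x right, y up, looking along -z (the intrinsics and any distortion apply to the point x, -y, -z); pixel columns grow to the right and rows downward; lengths in m; the calibration is good to about 2 mm. The wrist camera is an equidistant fisheye: a pixel r from the principal point sees the ray r / f radians off the axis. A picture is of the moment at which its call begins. There is no depth.
- finish_job(): hands the job in, once; it reports no verdict.
The state is a dict: "time": time; "joint_pos": joint angles; "qvel": joint speeds; "joint_torque": joint torques, N m; "position": TCP position; "ee_rot": TCP orientation; "force": force on the tool from outside, world axes, zero at the start; "torque": the same for the moment, N m; "finger_gap": finger opening in m.
Only numpy, scipy, OpenCV 4.12 (cv2) and the standard library are available. Lean on these libraries where they do the work, as an engineer would, in place of code of your own. Each camera call takes 0.05 s, during which the arm holds its last target.

## Working session

There is one attempt and no reset: what is moved stays moved. The work goes in short steps, Python scripts to look and compute and a tool call to move; the robot and the scene stay as the last step left them, time stands still between calls to the robot, and variables do not carry over. Pictures are saved under pics/ and viewed, and the job is handed in when it is done.

Besides the shell and the picture viewer there is one more tool, called after ">>>" by a JSON object that holds its "op" and its "data". arm_command: Moves the arm, as the interface text tells. Its arguments: {"type":"object","properties":{"motion":{"type":"array","items":{"type":"object","properties":{"slide":{"type":"array","items":{"type":"number"}},"turn":{"type":"number"}}}},"jaw":{"type":"number"}},"required":["motion"]}

```bash
ls; mkdir -p pics; python3 - <<'E'
from station import state,camera
import cv2
print(state())
for n in ["side","top","wrist"]:
    c=camera(n); cv2.imwrite(f"pics/{n}0.png",c["frame"][:,:,::-1]); print(n,c["camera_matrix"],c["extrinsics"],[k for k in c])
E
```

```text
pics
{'time': 0.0, 'joint_pos': array([-1.24841426e+00,  3.53633200e-01,  1.63414773e+00,  3.14764392e-05,
        1.15520370e+00, -2.39748466e-03]), 'qvel': array([-0.00122609,  0.00085751, -0.00143431,  0.00072373,  0.00163575,
        0.00070496]), 'joint_torque': array([-1.08431213e-03, -6.05242109e+01, -3.42070198e+01, -6.65520179e-05,
        9.12227231e-03, -5.62369632e-05]), 'position': array([ 0.19936646, -0.59209292,  0.40396504]), 'ee_rot': array([-1.34465585,  0.96751465, -0.96567309]), 'force': array([ 0.35345098, -0.30274841, -1.133726  ]), 'torque': array([ 0.02403052, -0.0271336 , -0.05405284]), 'finger_gap': 0.08540431063180313}
side [[378.67371931   0.         315.34558652]
 [  0.         378.67371931 202.6503343 ]
 [  0.           0.           1.        ]] [[-0.82402216  0.32775054 -0.46213316  0.09897401]
 [-0.56606107 -0.44213363  0.69576772  0.69375196]
 [ 0.02371364  0.83492361  0.54985473  0.66551752]
 [ 0.          0.          0.          1.        ]] ['frame', 'camera_matrix', 'extrinsics']
top [[475.20912425   0.         310.77375313]
 [  0.         475.20912425 202.35227599]
 [  0.           0.           1.        ]] [[-0.02750144  0.99472297 -0.09884274  0.4401868 ]
 [-0.9995788  -0.02644878  0.01194473 -0.0186665 ]
 [ 0.00926742  0.09912961  0.99503137  1.43134151]
 [ 0.          0.          0.          1.        ]] ['frame', 'camera_matrix', 'extrinsics']
wrist [[309.70691629   0.         316.1658577 ]
 [  0.         309.70691629 202.51890241]
 [  0.           0.           1.        ]] [[ 0.31968748  0.91154581  0.25861971  0.26490163]
 [-0.94752238  0.30787124  0.08611989 -0.5707565 ]
 [-0.00111934 -0.27257942  0.96213264  0.37394213]
 [ 0.          0.          0.          1.        ]] ['frame', 'camera_matrix', 'extrinsics']
```

View pics/side0.png

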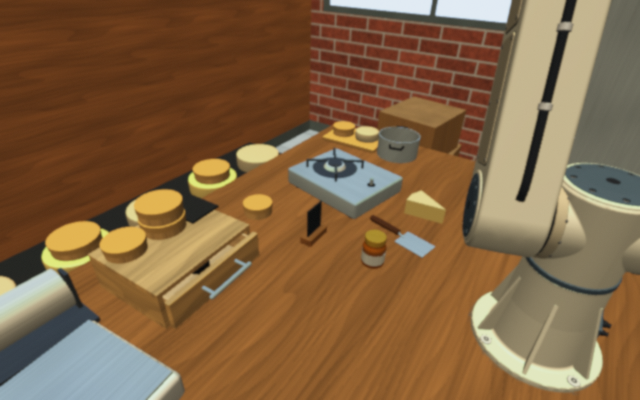

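View pics/top0.png

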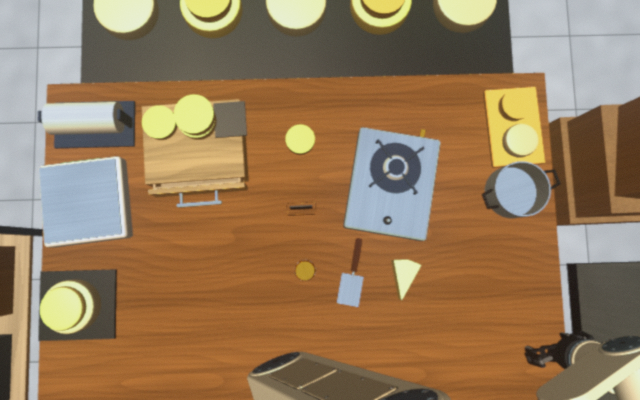

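View pics/wrist0.png

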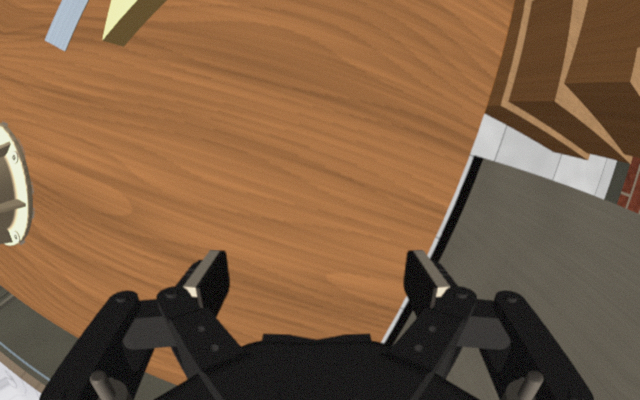

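```bash
cat > h.py <<'E'
import numpy as np, cv2
from scipy.spatial.transform import Rotation as R
from station import state,camera
def ray(c,u,v,fish=False):
    K=c["camera_matrix"];E=c["extrinsics"]
    x=(u-K[0,2])/K[0,0];y=(v-K[1,2])/K[1,1]
    if fish:
        r=np.hypot(x,y);s=np.sin(r)/r if r>1e-9 else 1; d=np.array([x*s,-y*s,-np.cos(r)])
    else: d=np.array([x,-y,-1])
    return E[:3,3],E[:3,:3]@d
def onz(c,u,v,z,fish=False):
    o,d=ray(c,u,v,fish);return o+d*(z-o[2])/d[2]
def proj(c,p,fish=False):
    K=c["camera_matrix"];E=c["extrinsics"]
    q=E[:3,:3].T@(np.asarray(p,float)-E[:3,3]); x,y,z=q[0],-q[1],-q[2]
    if fish:
        r=np.hypot(x,y);t=np.arctan2(r,z);x,y=x/r*t,y/r*t
    else: x,y=x/z,y/z
    return np.array([K[0,0]*x+K[0,2],K[1,1]*y+K[1,2]])
def tri(c1,uv1,c2,uv2,f1=False,f2=False):
    o1,d1=ray(c1,*uv1,f1);o2,d2=ray(c2,*uv2,f2)
    A=np.stack([d1,-d2],1);s=np.linalg.lstsq(A,o2-o1,rcond=None)[0]
    a,b=o1+s[0]*d1,o2+s[1]*d2;return (a+b)/2,np.linalg.norm(a-b)
def crop(c,u0,v0,u1,v1,k,name,pts=[]):
    im=cv2.resize(c["frame"][v0:v1,u0:u1,::-1],None,fx=k,fy=k,interpolation=cv2.INTER_CUBIC)
    for p in pts: cv2.drawMarker(im,(int((p[0]-u0+.5)*k),int((p[1]-v0+.5)*k)),(0,255,0),cv2.MARKER_CROSS,10,1)
    cv2.imwrite("pics/"+name,im)
def tool():
    s=state();M=R.from_rotvec(s["ee_rot"]).as_matrix();return s,M
def goal(gp,yawx=None):
    """shift in tool axes so grasp point goes to gp; yawx: wanted world angle (rad) of the tool x axis (mod pi)"""
    s,M=tool();g=s["position"]+.155*M[:,1];print("grasp now",g.round(4),"x-axis ang deg",np.degrees(np.arctan2(M[1,0],M[0,0])).round(2),"t",s["time"],"gap",s["finger_gap"], "q6",s["joint_pos"].round(3),"F",s["force"].round(1))
    d=M.T@(np.asarray(gp)-g);print("slide",d.round(4))
    if yawx is not None:
        a=np.arctan2(M[1,0],M[0,0]);t=(yawx-a+np.pi/2)%np.pi-np.pi/2
        # tool y is down so positive turn about y = negative world yaw
        print("turn",-t)
E
python3 - <<'E'
from h import *
s,M=tool();print(M.round(3))
c=camera("top");crop(c,130,90,260,215,6,"t1.png");crop(c,340,120,450,245,4,"t2.png")
c=camera("side");crop(c,80,180,270,330,4,"s1.png");crop(c,280,140,420,220,5,"s2.png")
E
```

```text
[[ 0.319 -0.     0.948]
 [-0.948  0.001  0.319]
 [-0.001 -1.     0.   ]]
```

View pics/t1.png

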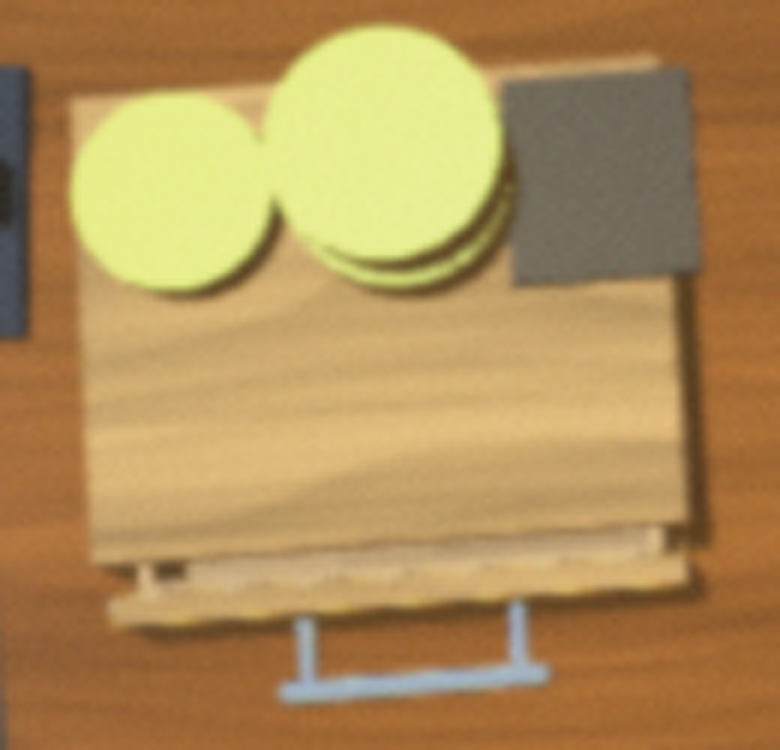

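View pics/s1.png

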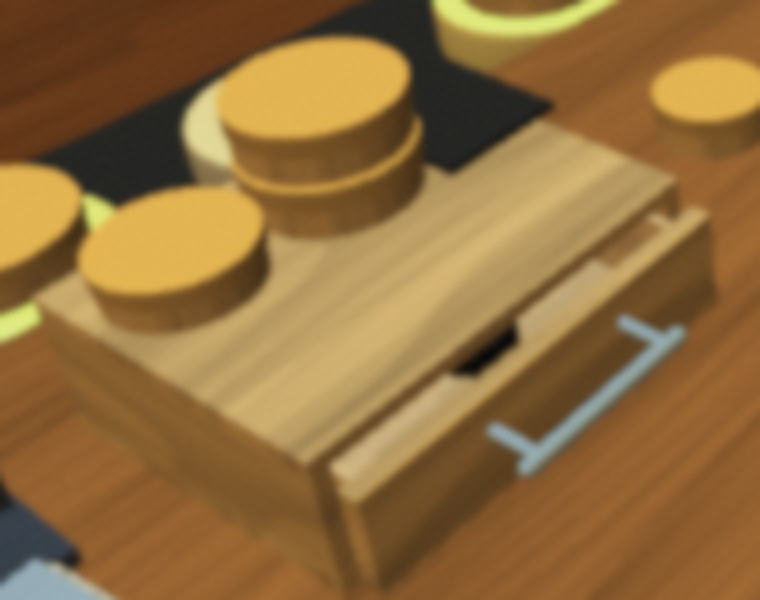

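View pics/t2.png

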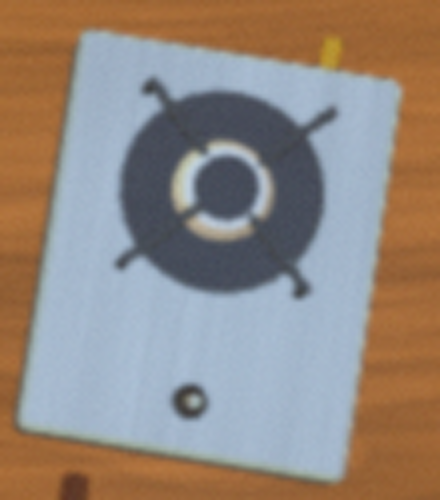

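View pics/s2.png

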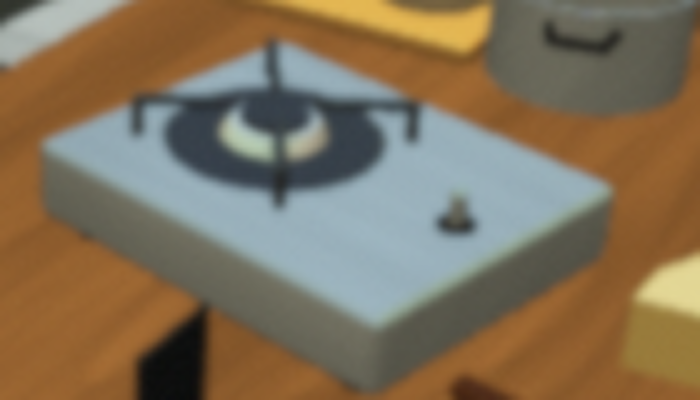

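```bash
python3 - <<'E'
from h import *
t=camera("top");s=camera("side")
a=onz(t,176.8,204.9,.062);b=onz(t,221.2,202,.062);print("handle",a,b,(a+b)/2,np.degrees(np.arctan2(*(b-a)[[1,0]])))
a2=onz(s,211.4,296.6,.062);b2=onz(s,250.6,262.2,.062);print(a2,b2,(a2+b2)/2)
# cabinet front top edge corners z=.1 ; drawer panel front top
p=onz(t,130+92/6,90+565/6,.1);q=onz(t,130+687/6,90+522/6,.1);print("cab front",p,q)
p=onz(t,130+112/6,90+628/6,.087);q=onz(t,130+690/6,90+585/6,.087);print("panel front",p,q)
# hob corners z=.07, stem tip .096
cs=[onz(t,340+u/4,120+v/4,.07) for u,v in[(80,33),(400,88),(342,480),(18,430)]]
for x in cs:print(x.round(4))
print("hob yaw from sides",[np.degrees(np.arctan2(*(x-y)[[1,0]])) for x,y in((cs[0],cs[3]),(cs[1],cs[2]))],np.mean(cs,0))
print("stem top",onz(t,340+190/4,120+400/4,.096),"side",onz(s,280+457/5,140+196/5,.096))
jar=onz(t,305,270,.085);print("jar",jar,"sign",onz(t,301,209,.02),"knife",onz(t,357,240,0.01),onz(t,350,305,.01))
print("wedge",onz(t,404,300,.05),onz(t,420,262,.05))
goal([(a+b)[0]/2,(a+b)[1]/2,.062])
E
```

```text
handle [0.57910406 0.35173725 0.062     ] [0.58411876 0.22375211 0.062     ] [0.58161141 0.28774468 0.062     ] -87.75619206937529
[0.57878651 0.35331234 0.062     ] [0.58470896 0.22742008 0.062     ] [0.58174773 0.29036621 0.062     ]
cab front [0.63629244 0.42986759 0.1       ] [0.64941405 0.15066415 0.1       ]
panel front [0.60787651 0.42461167 0.087     ] [0.62120504 0.15130967 0.087     ]
[ 0.7895 -0.1851  0.07  ]
[ 0.7426 -0.4176  0.07  ]
[ 0.4584 -0.3604  0.07  ]
[ 0.5005 -0.1296  0.07  ]
hob yaw from sides [np.float64(-10.85386395802879), np.float64(-11.375019451738419)] [ 0.62274533 -0.27315614  0.07      ]
stem top [ 0.51713189 -0.24945818  0.096     ] side [ 0.51399    -0.23534263  0.096     ]
jar [ 0.3835914  -0.01337701  0.085     ] sign [ 0.56125741 -0.00594405  0.02      ] knife [ 0.46481543 -0.17056814  0.01      ] [ 0.2746477  -0.14285225  0.01      ]
wedge [ 0.28897828 -0.2947851   0.05      ] [ 0.3957586  -0.34619611  0.05      ]
grasp now [ 0.1994 -0.5922  0.2495] x-axis ang deg -71.39 t 0.35 gap 0.0855559085426541 q6 [-1.248  0.353  1.634  0.     1.155 -0.002] F [-0.1 -0.3  0.2]
slide [-0.7119  0.1878  0.643 ]
```

>>> {"op": "arm_command", "data": {"motion": [{"slide": [-0.045,0.0,0.04],"turn": -0.18},{"slide": [-0.09,0.0,0.08],"turn": -0.36},{"slide": [-0.13,0.0,0.12],"turn": -0.54},{"slide": [-0.175,0.0,0.16],"turn": -0.72},{"slide": [-0.22,0.0,0.2],"turn": -0.9}], "jaw": 0.03}}

```text
time: 0.98
position: [0.3192, -0.3183, 0.4049]
ee_rot: [-1.555, 0.267, -0.268]
force: [0.7, 0.2, -0.5]
finger_gap: 0.0297
```

```bash
python3 - <<'E'
from h import *
goal([.5817,.289,.15],np.radians(2.6))
E
```

```text
grasp now [ 0.3193 -0.3184  0.2499] x-axis ang deg -19.51 t 0.975 gap 0.029663984492448683 q6 [-0.787  0.077  1.989  0.     1.075 -0.447] F [ 0.7  0.2 -0.5]
slide [0.0444 0.0998 0.6602]
turn -0.3859708610891388
```

>>> {"op": "arm_command", "data": {"motion": [{"slide": [0.004,0.0,0.06],"turn": -0.08},{"slide": [0.008,0.0,0.12],"turn": -0.16},{"slide": [0.012,0.0,0.18],"turn": -0.24},{"slide": [0.016,0.0,0.24],"turn": -0.32},{"slide": [0.02,0.0,0.3],"turn": -0.386}]}}

```text
time: 1.6
position: [0.4398, -0.0426, 0.4051]
ee_rot: [-1.571, -0.034, 0.032]
force: [1.3, -0.1, -0.1]
finger_gap: 0.0304
```

```bash
python3 - <<'E'
from h import *
goal([.5817,.289,.15],np.radians(2.6))
E
```

```text
grasp now [ 0.44   -0.0427  0.2501] x-axis ang deg 2.43 t 1.6 gap 0.030365567786654984 q6 [-0.1    0.061  2.006 -0.     1.074 -0.142] F [ 1.3 -0.1 -0.1]
slide [0.1556 0.1001 0.3254]
turn -0.0029261749665114856
```

>>> {"op": "arm_command", "data": {"motion": [{"slide": [0.026,0.0,0.055]},{"slide": [0.052,0.0,0.11]},{"slide": [0.078,0.01,0.165]},{"slide": [0.105,0.03,0.22]},{"slide": [0.13,0.05,0.27]}]}}

```text
validation failed for argument at $.mo...
```

```bash
python3 - <<'E'
from h import *
goal([.5817,.289,.15],np.radians(2.6))
E
```

```text
grasp now [ 0.44   -0.0427  0.2501] x-axis ang deg 2.43 t 1.6 gap 0.030365567786654984 q6 [-0.1    0.061  2.006 -0.     1.074 -0.142] F [ 1.3 -0.1 -0.1]
slide [0.1556 0.1001 0.3254]
turn -0.0029261749665114856
```

Turn must be given in every row.

>>> {"op": "arm_command", "data": {"motion": [{"slide": [0.026,0.0,0.055],"turn": 0},{"slide": [0.052,0.0,0.11],"turn": 0},{"slide": [0.078,0.01,0.165],"turn": 0},{"slide": [0.105,0.03,0.22],"turn": 0},{"slide": [0.13,0.05,0.27],"turn": 0}]}}

```text
time: 2.22
position: [0.5591, 0.2325, 0.3544]
ee_rot: [-1.57, -0.033, 0.031]
force: [0.9, -0.1, 1.3]
finger_gap: 0.0299
```

```bash
python3 - <<'E'
from h import *
goal([.5817,.289,.15],np.radians(2.6))
E
```

```text
grasp now [0.5592 0.2326 0.1994] x-axis ang deg 2.32 t 2.225 gap 0.029908897292736998 q6 [ 0.392  0.374  1.724 -0.     1.043  0.351] F [ 0.9 -0.1  1.3]
slide [0.0247 0.0495 0.0554]
turn -0.004897444707588683
```

>>> {"op": "arm_command", "data": {"motion": [{"slide": [0.012,0.025,0.028],"turn": 0},{"slide": [0.025,0.05,0.055],"turn": -0.005},{"slide": [0.025,0.05,0.055],"turn": -0.005}]}}

```text
time: 2.6
position: [0.5809, 0.2877, 0.3024]
ee_rot: [-1.572, -0.034, 0.039]
force: [-0.2, -1.1, 0.5]
finger_gap: 0.0302
```

```bash
python3 - <<'E'
from h import *
goal([.5817,.289,.062],np.radians(2.6))
c=camera("wrist");cv2.imwrite("pics/w1.png",c["frame"][:,:,::-1])
for p in ([.5817,.289,.062],[.579,.352,.062],[.584,.226,.062]): print(proj(c,p,True))
E
```

```text
grasp now [0.5805 0.2875 0.1474] x-axis ang deg 2.68 t 2.6 gap 0.030151041191338976 q6 [0.458 0.494 1.663 0.    0.987 0.411] F [-0.2 -1.1  0.5]
slide [0.0015 0.0854 0.0015]
turn 0.0014123031839405886
[318.26521638 212.34968571]
[318.82228638 122.60456809]
[317.19119719 288.33302049]
```

View pics/w1.png

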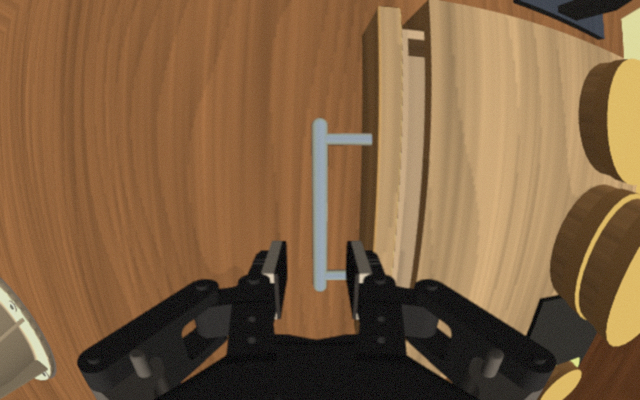

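>>> {"op": "arm_command", "data": {"motion": [{"slide": [0.002,0.03,0.001],"turn": 0},{"slide": [0.002,0.06,0.001],"turn": 0},{"slide": [0.002,0.085,0.001],"turn": 0},{"slide": [0.002,0.085,0.001],"turn": 0}]}}

```text
time: 3.15
position: [0.5836, 0.2865, 0.2205]
ee_rot: [-1.57, -0.036, 0.034]
force: [0.3, -0.4, -0.0]
finger_gap: 0.0301
```

>>> {"op": "arm_command", "data": {"motion": [{"slide": [0,0,0],"turn": 0},{"slide": [0,0,0],"turn": 0},{"slide": [0,0,0],"turn": 0}], "jaw": 0.0}}

```text
time: 3.52
position: [0.5834, 0.2869, 0.2209]
ee_rot: [-1.571, -0.036, 0.035]
force: [-1.2, -4.0, 6.8]
finger_gap: 0.009
```

```bash
python3 - <<'E'
from h import *
goal([.5817,.289,.062],np.radians(2.6))
c=camera("wrist");cv2.imwrite("pics/w2.png",c["frame"][:,:,::-1])
E
```

```text
grasp now [0.5836 0.2868 0.0659] x-axis ang deg 2.58 t 3.525 gap 0.008981580904466772 q6 [ 4.550e-01  5.990e-01  1.701e+00 -1.000e-03  8.410e-01  4.110e-01] F [-1.2 -4.   6.8]
slide [-0.0018  0.0039  0.0022]
turn -0.0003584145073274314
```

View pics/w2.png

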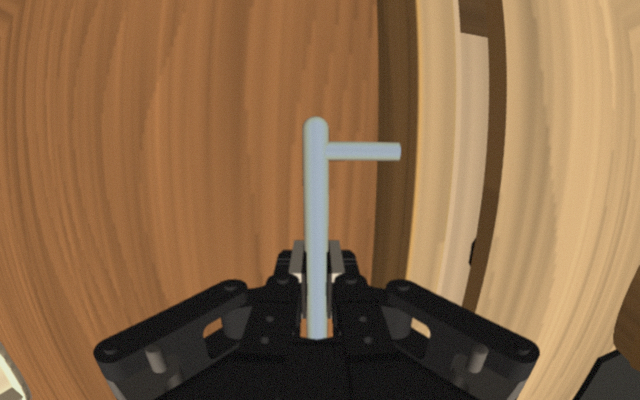

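>>> {"op": "arm_command", "data": {"motion": [{"slide": [-0.02,0,0],"turn": 0},{"slide": [-0.045,0,0],"turn": 0},{"slide": [-0.07,0,0],"turn": 0},{"slide": [-0.095,0,0],"turn": 0},{"slide": [-0.12,0,0],"turn": 0}]}}

```text
time: 4.2
position: [0.4631, 0.2809, 0.2209]
ee_rot: [-1.572, -0.037, 0.035]
force: [2.4, -8.7, 10.2]
finger_gap: 0.0086
```

>>> {"op": "arm_command", "data": {"motion": [{"slide": [-0.01,0,0],"turn": 0},{"slide": [-0.018,0,0],"turn": 0},{"slide": [-0.024,0,0],"turn": 0}]}}

```text
time: 4.58
position: [0.4393, 0.2798, 0.2209]
ee_rot: [-1.572, -0.037, 0.036]
force: [2.3, -11.3, 11.8]
finger_gap: 0.0083
```

```bash
python3 - <<'E'
from h import *
goal([.5817,.289,.062],np.radians(2.6))
c=camera("top");crop(c,120,80,270,240,5,"t3.png")
E
```

```text
grasp now [0.4394 0.2796 0.0659] x-axis ang deg 2.64 t 4.575 gap 0.008320416320090422 q6 [ 0.565  0.449  1.991 -0.003  0.701  0.521] F [  2.3 -11.3  11.8]
slide [0.1426 0.004  0.0029]
turn 0.0006406408819341625
```

View pics/t3.png

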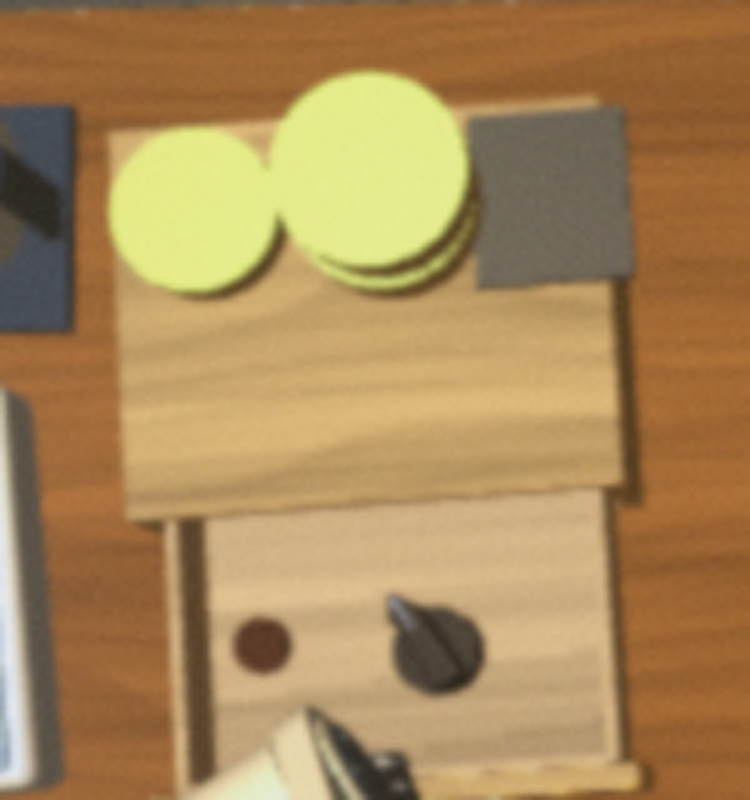

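>>> {"op": "arm_command", "data": {"motion": [{"slide": [-0.005,0,0],"turn": 0},{"slide": [-0.01,0,0],"turn": 0}]}}

```text
time: 4.88
position: [0.4301, 0.2794, 0.2209]
ee_rot: [-1.572, -0.038, 0.034]
force: [22.6, -19.2, -1.5]
finger_gap: 0.0083
```

```bash
python3 - <<'E'
from h import *
goal([.5817,.289,.062],np.radians(2.6))
c=camera("top");t=c
print([onz(t,120+u/5,80+v/5,.087) for u,v in[(640,765)]],onz(t,120+620/5,80+487/5,.1))
crop(c,120,80,270,240,5,"t4.png")
E
```

```text
grasp now [0.4305 0.2792 0.0659] x-axis ang deg 2.65 t 4.875 gap 0.008348280515035666 q6 [ 0.574  0.44   2.009 -0.004  0.691  0.531] F [ 22.6 -19.2  -1.5]
slide [0.1515 0.0043 0.0028]
turn 0.0009152714282205654
[array([0.49156964, 0.1446451 , 0.087     ])] [0.64830854 0.15209087 0.1       ]
```

>>> {"op": "arm_command", "data": {"motion": [{"slide": [-0.003,0,0],"turn": 0},{"slide": [-0.003,0,0],"turn": 0}]}}

```text
time: 5.18
position: [0.4293, 0.2793, 0.221]
ee_rot: [-1.571, -0.043, 0.031]
force: [18.8, -18.5, -0.8]
finger_gap: 0.0087
```

>>> {"op": "arm_command", "data": {"motion": [{"slide": [0,0,0],"turn": 0},{"slide": [0.0,0,0],"turn": 0},{"slide": [0.0,0,0],"turn": 0}], "jaw": 0.03}}

```text
time: 5.55
position: [0.4261, 0.2804, 0.2198]
ee_rot: [-1.57, -0.035, 0.036]
force: [-0.3, 0.3, 0.5]
finger_gap: 0.0302
```

```bash
python3 - <<'E'
from h import *
goal([.5817,.289,.062],np.radians(2.6))
c=camera("wrist");cv2.imwrite("pics/w3.png",c["frame"][:,:,::-1])
E
```

```text
grasp now [0.4261 0.2805 0.0648] x-axis ang deg 2.58 t 5.55 gap 0.030230586464493926 q6 [0.579 0.439 2.015 0.    0.688 0.534] F [-0.3  0.3  0.5]
slide [0.1559 0.0028 0.0015]
turn -0.0002823599927075371
```

View pics/w3.png

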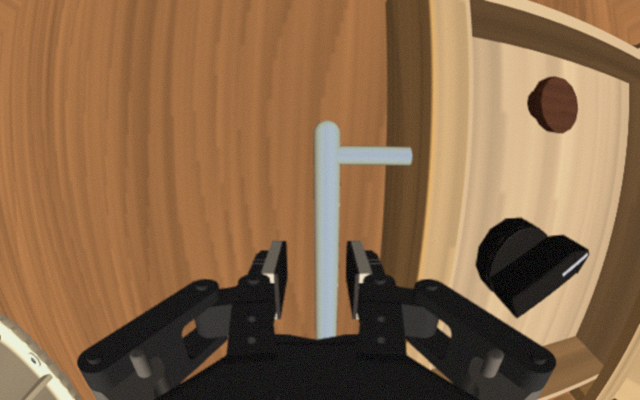

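>>> {"op": "arm_command", "data": {"motion": [{"slide": [0.002,-0.04,0],"turn": 0},{"slide": [0.002,-0.09,0],"turn": 0},{"slide": [0.03,-0.14,-0.02],"turn": 0},{"slide": [0.06,-0.17,-0.05],"turn": 0},{"slide": [0.06,-0.17,-0.05],"turn": 0}], "jaw": 0.05}}

```text
time: 6.22
position: [0.4904, 0.2323, 0.3923]
ee_rot: [-1.569, -0.038, 0.03]
force: [-0.2, 0.6, -0.0]
finger_gap: 0.0504
```

```bash
python3 - <<'E'
from h import *
goal([.5817,.289,.062],np.radians(2.6))
c=camera("wrist");cv2.imwrite("pics/w4.png",c["frame"][:,:,::-1])
c=camera("top");crop(c,150,160,250,260,6,"t4.png")
c=camera("side");crop(c,120,180,340,330,3,"s4.png")
E
```

```text
grasp now [0.4912 0.2326 0.2373] x-axis ang deg 2.46 t 6.225 gap 0.05035073428806855 q6 [ 0.44   0.237  1.825 -0.     1.075  0.397] F [-0.2  0.6 -0. ]
slide [0.0919 0.1759 0.0521]
turn -0.0023992764992104565
```

View pics/w4.png

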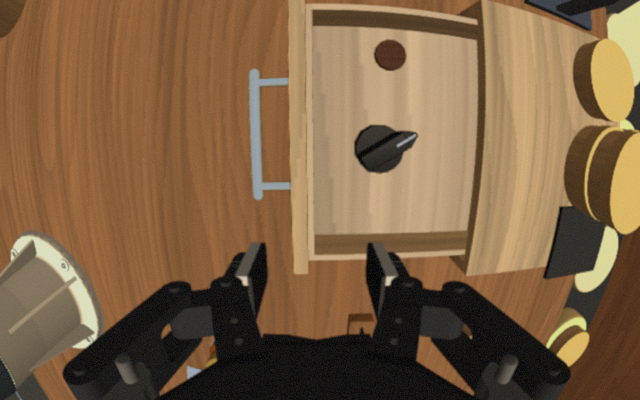

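View pics/t4.png

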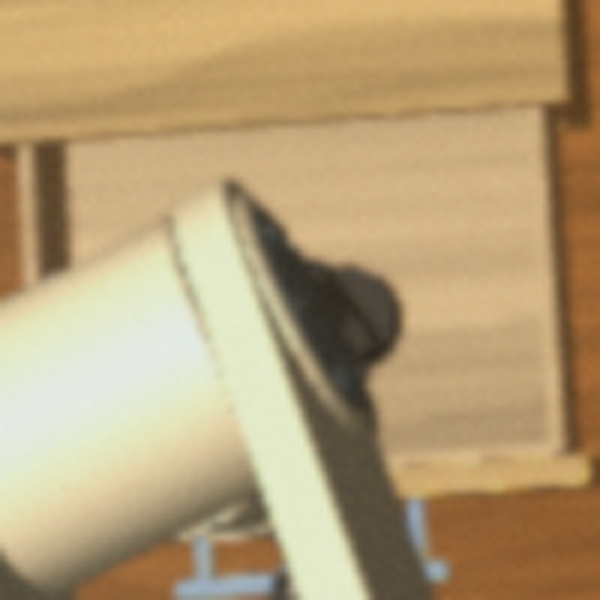

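View pics/s4.png

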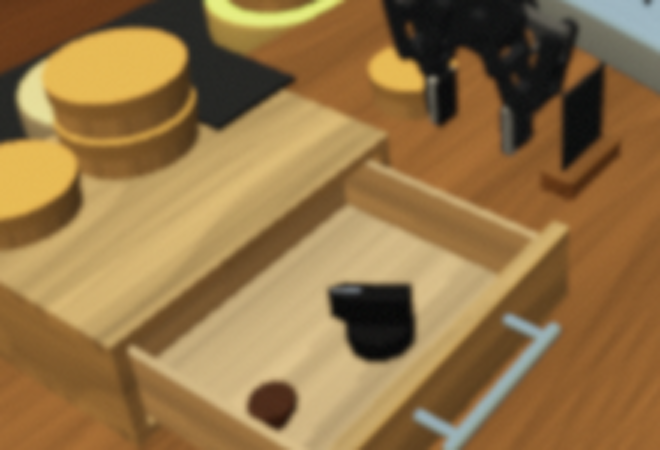

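```bash
python3 - <<'E'
from h import *
c=camera("wrist");crop(c,345,110,435,185,8,"w4z.png")
E
```

```text
(no output)
```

View pics/w4z.png

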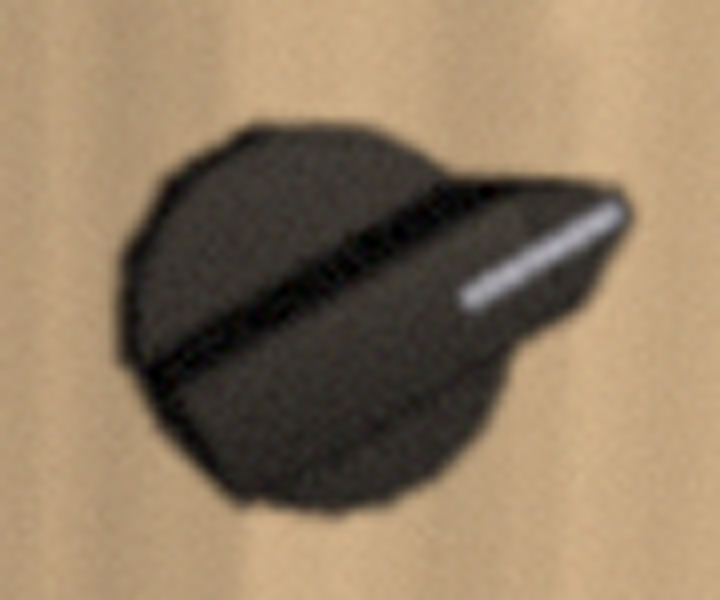

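```bash
python3 - <<'E'
from h import *
c=camera("wrist")
f=lambda u,v,z:onz(c,345+u/8-.5+.06,110+v/8-.5+.06,z,True)
a=f(468,298,.07);b=f(615,212,.07);r=f(200,437,.07);t=f(628,205,.07)
for n,p in zip("abrt",(a,b,r,t)):print(n,p.round(4))
d=t-r;print("len",np.linalg.norm(d),"ang line",np.degrees(np.arctan2(*(b-a)[[1,0]])),"rt",np.degrees(np.arctan2(*d[[1,0]])))
u=d/np.linalg.norm(d);print("axis from rear",r+.025*u,"from tip",t-.036*u)
e=[f(120,310,.042),f(320,122,.042)];print("skirt left/top",e)
# skirt top circle fit
P=np.array([f(*q,.042)[:2] for q in[(128,300),(145,230),(185,170),(255,128),(350,128),(420,155)]])
A=np.c_[2*P,np.ones(len(P))];s=np.linalg.lstsq(A,(P**2).sum(1),rcond=None)[0];print("circ",s[:2],np.sqrt(s[2]+s[0]**2+s[1]**2))
s=camera("side")
for q in([380,285]):pass
print(proj(s,[*(r+.025*u)[:2],.07]))
tc=camera("top")
E
```

```text
a [0.5676 0.2789 0.07  ]
b [0.5853 0.2908 0.07  ]
r [0.5362 0.2599 0.07  ]
t [0.5869 0.2918 0.07  ]
len 0.05992009935373087 ang line 34.05260473378384 rt 32.17658110131941
axis from rear [0.55733982 0.27324422 0.07      ] from tip [0.55642578 0.27266914 0.07      ]
skirt left/top [array([0.52952405, 0.27178416, 0.042     ]), array([0.55395644, 0.297968  , 0.042     ])]
circ [0.55477822 0.27384839] 0.02433711094762452
[245.33638831 275.96850714]
```

```bash
python3 - <<'E'
from h import *
goal([.5565,.273,.15],np.radians(-57))
E
```

```text
grasp now [0.4875 0.2335 0.2337] x-axis ang deg 2.64 t 6.575 gap 0.049825951987806295 q6 [0.444 0.24  1.83  0.    1.074 0.398] F [-0.1  0.1 -0.7]
slide [0.0709 0.0835 0.0363]
turn 1.0408770943399643
```

>>> {"op": "arm_command", "data": {"motion": [{"slide": [0.014,0.0,0.007],"turn": 0.18},{"slide": [0.028,0.02,0.014],"turn": 0.36},{"slide": [0.043,0.04,0.022],"turn": 0.54},{"slide": [0.057,0.06,0.029],"turn": 0.72},{"slide": [0.071,0.083,0.036],"turn": 0.9}]}}

```text
time: 7.2
position: [0.5578, 0.2731, 0.3055]
ee_rot: [-1.465, 0.672, -0.671]
force: [0.2, 0.1, -0.8]
finger_gap: 0.0501
```

```bash
python3 - <<'E'
from h import *
goal([.5565,.273,.15],np.radians(-57))
E
```

```text
grasp now [0.5577 0.273  0.1505] x-axis ang deg -49.28 t 7.2 gap 0.05006656892230596 q6 [0.453 0.453 1.725 0.    0.964 1.313] F [ 0.2  0.1 -0.8]
slide [-0.0008  0.0005 -0.0009]
turn 0.13470017423976066
```

>>> {"op": "arm_command", "data": {"motion": [{"slide": [-0.001,0,-0.001],"turn": 0.135},{"slide": [-0.001,0.0,-0.001],"turn": 0.135}]}}

```text
time: 7.45
position: [0.5559, 0.2728, 0.3057]
ee_rot: [-1.431, 0.771, -0.77]
force: [-0.5, -0.5, 0.2]
finger_gap: 0.0504
```

```bash
python3 - <<'E'
from h import *
goal([.5565,.273,.062],np.radians(-57))
c=camera("wrist");cv2.imwrite("pics/w5.png",c["frame"][:,:,::-1])
crop(c,260,100,380,280,4,"w5z.png",[proj(c,[.5565,.273,.07],True)])
print(proj(c,[.5565,.273,.07],True))
E
```

```text
grasp now [0.5557 0.2727 0.1507] x-axis ang deg -56.62 t 7.45 gap 0.050427854282219596 q6 [0.454 0.45  1.729 0.    0.964 1.442] F [-0.5 -0.5  0.2]
slide [0.0002 0.0887 0.001 ]
turn 0.006566424144975436
[315.50415259 215.5598172 ]
```

View pics/w5z.png

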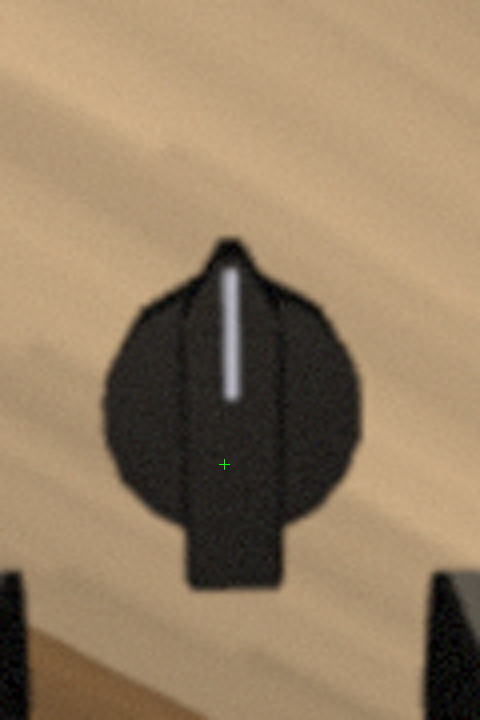

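```bash
python3 - <<'E'
from h import *
c=camera("wrist")
f=lambda u,v,z:onz(c,260+u/4-.4,100+v/4-.4,z,True)
r=f(234,586,.07);t=f(230,240,.07);a=f(230,270,.07);b=f(232,398,.07)
d=t-r;u=d/np.linalg.norm(d);print(r,t,np.linalg.norm(d),np.degrees(np.arctan2(*d[[1,0]])),np.degrees(np.arctan2(*(a-b)[[1,0]])))
ax=(r+.025*u+t-.036*u)/2;print("axis",ax)
goal([ax[0],ax[1],.062],np.radians(-57))
E
```

```text
[0.53821544 0.2584662  0.07      ] [0.59009346 0.29376212 0.07      ] 0.06274656470532539 34.22994292011531 34.44502508391399
axis [0.55960712 0.27302033 0.07      ]
grasp now [0.5561 0.2727 0.1516] x-axis ang deg -56.51 t 7.55 gap 0.049621910140186604 q6 [0.453 0.449 1.728 0.    0.964 1.44 ] F [ 0.6 -0.3  0.5]
slide [0.0016 0.0896 0.0031]
turn 0.008498559646263448
```

>>> {"op": "arm_command", "data": {"motion": [{"slide": [0.0015,0.03,0.002],"turn": -0.01},{"slide": [0.0015,0.06,0.002],"turn": -0.01},{"slide": [0.0015,0.088,0.002],"turn": -0.01},{"slide": [0.0015,0.088,0.002],"turn": -0.01}]}}

```text
time: 8.05
position: [0.558, 0.2719, 0.2172]
ee_rot: [-1.436, 0.764, -0.761]
force: [0.1, 0.3, 0.2]
finger_gap: 0.0499
```

>>> {"op": "arm_command", "data": {"motion": [{"slide": [0,0,0],"turn": 0},{"slide": [0,0,0],"turn": 0},{"slide": [0,0,0],"turn": 0},{"slide": [0,0,0],"turn": 0}], "jaw": 0.0}}

```text
time: 8.55
position: [0.5596, 0.2726, 0.2204]
ee_rot: [-1.43, 0.762, -0.765]
force: [-0.8, 0.2, 7.8]
finger_gap: 0.017
```

```bash
python3 - <<'E'
from h import *
goal([.5585,.273,.062],np.radians(-57))
c=camera("wrist");cv2.imwrite("pics/w6.png",c["frame"][:,:,::-1])
E
```

```text
grasp now [0.56   0.2728 0.0654] x-axis ang deg -56.13 t 8.55 gap 0.016958501910924198 q6 [0.451 0.566 1.767 0.    0.806 1.431] F [-0.8  0.2  7.8]
slide [-0.001   0.0034 -0.0011]
turn 0.015138818359603512
```

View pics/w6.png

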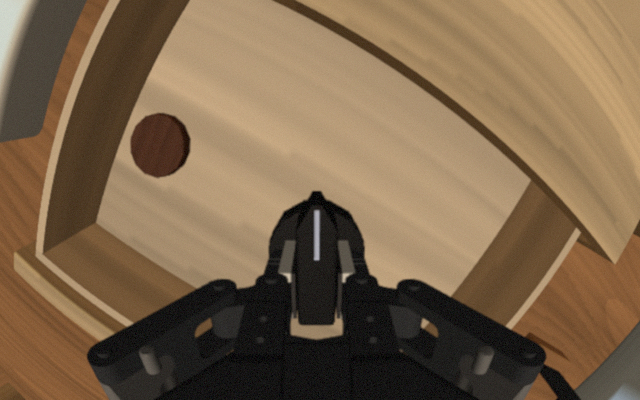

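>>> {"op": "arm_command", "data": {"motion": [{"slide": [0,-0.01,0],"turn": 0},{"slide": [0,-0.04,0],"turn": 0},{"slide": [0,-0.08,0],"turn": 0},{"slide": [0,-0.12,0],"turn": 0},{"slide": [0,-0.15,0],"turn": 0}]}}

```text
time: 9.22
position: [0.5589, 0.2722, 0.3714]
ee_rot: [-1.431, 0.763, -0.765]
force: [0.8, 0.8, -0.9]
finger_gap: 0.017
```

>>> {"op": "arm_command", "data": {"motion": [{"slide": [0,0,0],"turn": 0},{"slide": [0,0,0],"turn": 0}]}}

```text
time: 9.48
position: [0.5585, 0.272, 0.3683]
ee_rot: [-1.433, 0.764, -0.764]
force: [-1.1, 1.0, -0.8]
finger_gap: 0.0166
```

```bash
python3 - <<'E'
from h import *
goal([.515,-.2515,.215],np.radians(-56.5-34.2-11.1))
c=camera("wrist");cv2.imwrite("pics/w7.png",c["frame"][:,:,::-1]);crop(c,250,150,390,340,4,"w7z.png")
c=camera("side");crop(c,190,140,350,270,5,"s7.png")
E
```

```text
grasp now [0.5584 0.272  0.2133] x-axis ang deg -56.15 t 9.475 gap 0.01663413311425685 q6 [0.451 0.383 1.676 0.    1.084 1.431] F [-1.1  1.  -0.8]
slide [ 0.4106 -0.0015 -0.3277]
turn 0.7967756611961694
```

View pics/w7z.png

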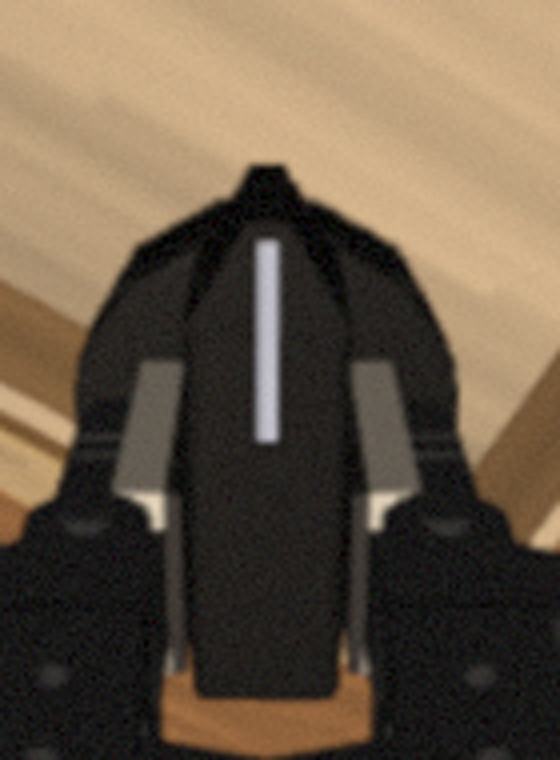

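View pics/s7.png

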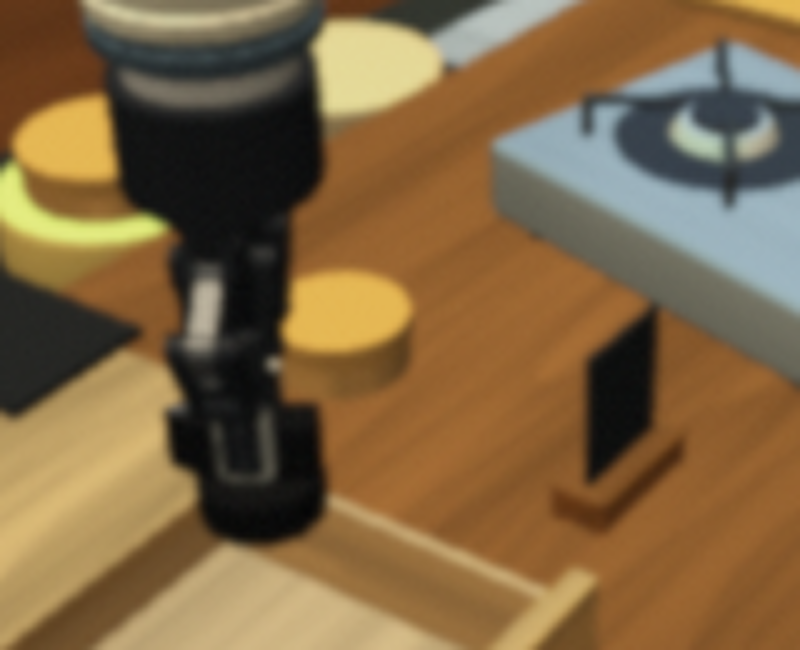

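```bash
python3 - <<'E'
from h import *
c=camera("wrist");s,M=tool();g=s["position"]+.155*M[:,1]
for dz in (.003,.0046,.006):
    f=lambda u,v:M.T@(onz(c,250+u/4-.4,150+v/4-.4,g[2]+dz,True)-g)
    print(dz,"line",f(268,240).round(4),f(268,440).round(4),"rear",f(268,696).round(4))
# pads: front edge of pads at rows 360 (far corners)
E
```

```text
0.003 line [ 0.0008 -0.0031  0.0311] [ 0.0008 -0.003   0.0082] rear [ 0.0009 -0.0029 -0.0274]
0.0046 line [ 0.0008 -0.0047  0.0316] [ 0.0008 -0.0046  0.009 ] rear [ 0.0009 -0.0045 -0.0262]
0.006 line [ 0.0008 -0.0061  0.032 ] [ 0.0008 -0.006   0.0097] rear [ 0.0009 -0.0059 -0.0251]
```

>>> {"op": "arm_command", "data": {"motion": [{"slide": [0.03,0,-0.024],"turn": 0.06},{"slide": [0.07,0,-0.056],"turn": 0.14},{"slide": [0.11,0,-0.088],"turn": 0.22},{"slide": [0.15,0,-0.12],"turn": 0.3},{"slide": [0.19,0,-0.152],"turn": 0.4}]}}

```text
time: 10.25
position: [0.538, 0.0282, 0.3679]
ee_rot: [-1.293, 1.071, -1.069]
force: [0.1, -0.1, -0.1]
finger_gap: 0.017
```

```bash
python3 - <<'E'
from h import *
goal([.515,-.2515,.215],np.radians(-101.1))
E
```

```text
grasp now [0.5378 0.0282 0.2129] x-axis ang deg -79.23 t 10.25 gap 0.017006837028073252 q6 [ 0.05   0.26   1.854 -0.     1.028  1.432] F [ 0.1 -0.1 -0.1]
slide [ 0.2705 -0.0021 -0.0747]
turn 0.38177791215077095
```

>>> {"op": "arm_command", "data": {"motion": [{"slide": [0.045,0,-0.02],"turn": 0.08},{"slide": [0.09,0,-0.045],"turn": 0.16},{"slide": [0.14,0,-0.07],"turn": 0.24},{"slide": [0.19,0,-0.095],"turn": 0.32},{"slide": [0.23,0,-0.12],"turn": 0.38}]}}

```text
time: 10.88
position: [0.4635, -0.2206, 0.3679]
ee_rot: [-1.113, 1.35, -1.349]
force: [1.0, -0.1, -1.1]
finger_gap: 0.0169
```

>>> {"op": "arm_command", "data": {"motion": [{"slide": [0.01,0,-0.01],"turn": 0.002},{"slide": [0.01,0,-0.01],"turn": 0.002}]}}

```text
time: 11.12
position: [0.4518, -0.2267, 0.368]
ee_rot: [-1.113, 1.351, -1.348]
force: [0.3, 0.3, -0.2]
finger_gap: 0.0169
```

```bash
python3 - <<'E'
from h import *
goal([.515,-.2515,.215],np.radians(-101.1))
c=camera("wrist");cv2.imwrite("pics/w8.png",c["frame"][:,:,::-1])
print(proj(c,[.515,-.252,.096],True),proj(c,[.517,-.2495,.096],True))
E
```

```text
grasp now [ 0.4516 -0.2266  0.213 ] x-axis ang deg -101.01 t 11.125 gap 0.016921272639849133 q6 [-0.468  0.21   1.922  0.     1.012  1.295] F [ 0.3  0.3 -0.2]
slide [ 0.0124 -0.0021  0.067 ]
turn 0.0015398299967244178
[331.99957991 119.73036868] [328.33987587 117.79747869]
```

View pics/w8.png

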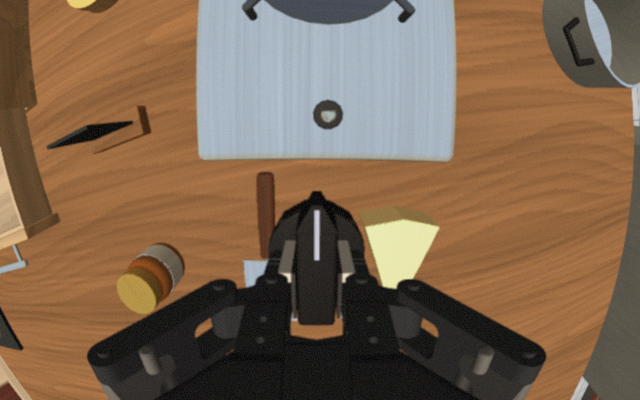

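```bash
python3 - <<'E'
from h import *
c=camera("wrist");crop(c,300,85,360,145,10,"w8z.png",[])
E
```

```text
(no output)
```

View pics/w8z.png

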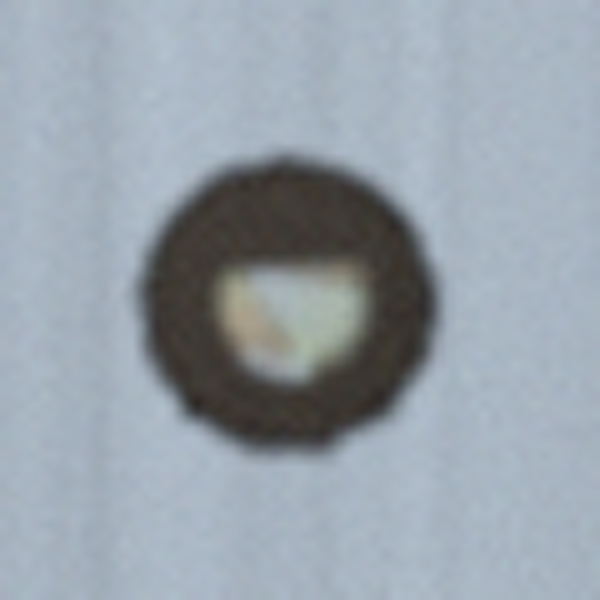

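```bash
python3 - <<'E'
from h import *
c=camera("wrist")
p1=onz(c,300+290/10-.45,85+303/10-.45,.071,True);p2=onz(c,300+292/10-.45,85+304/10-.45,.092,True)
print(p1,p2)
yl=[onz(c,u,v,.07,True) for u,v in((204,157),(447,159))];d=yl[1]-yl[0];print("hob front edge dir -> yaw",np.degrees(np.arctan2(d[1],d[0]))+90)
st=(p1+p2)/2
s,M=tool();goal([*(st+.0015*M[:,2])[:2],.215],np.radians(-101.1))
s_=camera("side");print(proj(s_,[*st[:2],.096]),proj(s_,[.515,-.252,.096]))
crop(s_,340,160,400,205,12,"s8.png",[proj(s_,[*st[:2],.096])])
t=camera("top");print(proj(t,[*st[:2],.096]))
E
```

```text
[ 0.52056506 -0.25026385  0.071     ] [ 0.52047212 -0.24957452  0.092     ]
hob front edge dir -> yaw -11.165752761571213
grasp now [ 0.453  -0.2257  0.2135] x-axis ang deg -100.88 t 11.275 gap 0.01672550751664739 q6 [-0.465  0.21   1.92   0.     1.012  1.295] F [-0.3  0.1 -0.8]
slide [ 0.011  -0.0015  0.0723]
turn 0.003867723204736606
[371.70033668 176.67354239] [373.61720963 176.93818502]
[387.61095362 218.7959654 ]
```

View pics/s8.png

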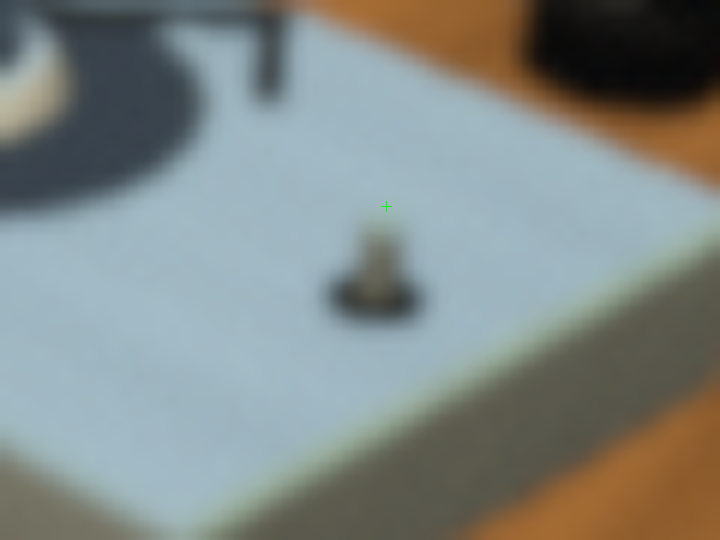

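>>> {"op": "arm_command", "data": {"motion": [{"slide": [0.004,0,0.03],"turn": 0.004},{"slide": [0.01,0.01,0.065],"turn": 0.004},{"slide": [0.01,0.04,0.072],"turn": 0.004},{"slide": [0.01,0.055,0.072],"turn": 0.004},{"slide": [0.01,0.055,0.072],"turn": 0.004}]}}

```text
time: 12.0
position: [0.5208, -0.2494, 0.3125]
ee_rot: [-1.112, 1.354, -1.349]
force: [-0.5, -1.1, -0.4]
finger_gap: 0.0169
```

>>> {"op": "arm_command", "data": {"motion": [{"slide": [0,0,0],"turn": 0}]}}

```text
time: 12.12
position: [0.5214, -0.2501, 0.3145]
ee_rot: [-1.11, 1.351, -1.352]
force: [0.3, -0.1, -0.5]
finger_gap: 0.017
```

```bash
python3 - <<'E'
from h import *
for _ in range(3):
    goal([.5220,-.2500,.1495],np.radians(-101.1))
    s_=camera("side")
crop(s_,335,125,405,205,8,"s9.png")
t=camera("top");crop(t,340,150,440,250,6,"t9.png")
c=camera("wrist");cv2.imwrite("pics/w9.png",c["frame"][:,:,::-1])
E
```

```text
grasp now [ 0.5215 -0.2501  0.1595] x-axis ang deg -101.17 t 12.125 gap 0.017005133459333605 q6 [-0.45   0.382  1.815 -0.     0.943  1.316] F [ 0.3 -0.1 -0.5]
slide [-0.0002  0.01    0.0005]
turn -0.0012266888764345119
grasp now [ 0.5217 -0.2503  0.1597] x-axis ang deg -101.18 t 12.175 gap 0.016781461951024146 q6 [-0.45   0.382  1.815 -0.     0.943  1.316] F [-0.1 -0.1 -0.8]
slide [-0.0003  0.0102  0.0003]
turn -0.0013348399980632752
grasp now [ 0.5217 -0.2504  0.1598] x-axis ang deg -101.18 t 12.225 gap 0.01702129813899871 q6 [-0.45   0.382  1.815 -0.     0.943  1.316] F [ 0.7  0.3 -0.6]
slide [-0.0005  0.0103  0.0002]
turn -0.0014815293374170757
```

View pics/s9.png

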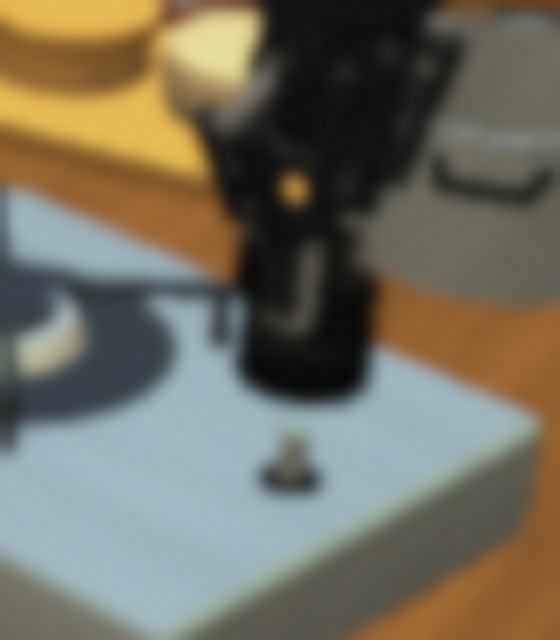

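View pics/t9.png

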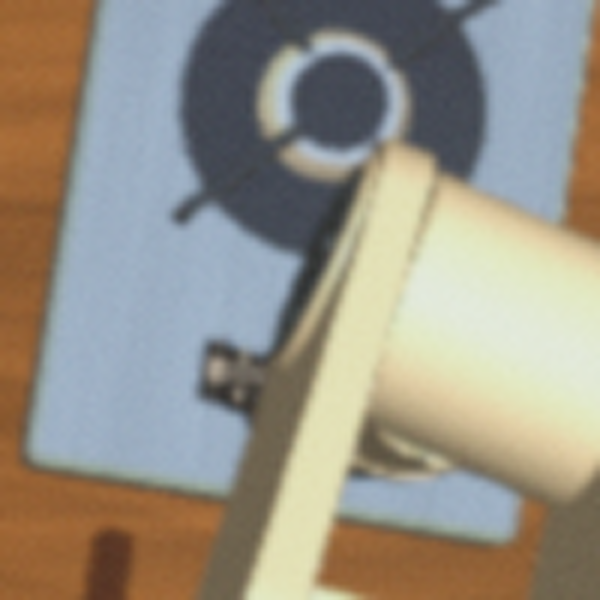

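View pics/w9.png

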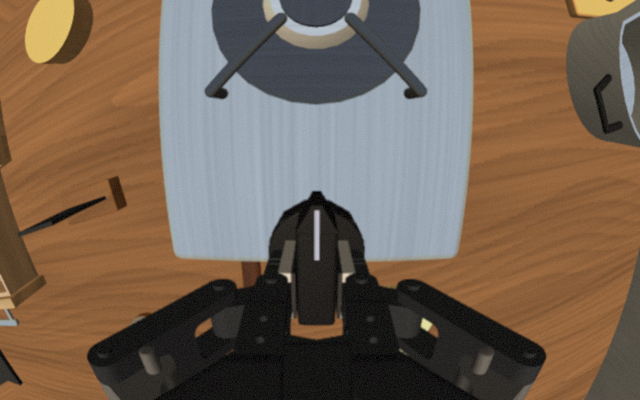

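```bash
python3 - <<'E'
from h import *
c=camera("side");s,M=tool();g=s["position"]+.155*M[:,1]
k=g-.0015*M[:,2]
pz=lambda p:(proj(c,p)-[335,125]+.45)*8
print("pred knob underside centre",pz([k[0],k[1],g[2]-.0434]),"R edge",[pz([k[0]+dx,k[1]+dy,g[2]-.0434]) for dx,dy in((.02,-.0165),(-.0216,-.0144),(.0216,.0144))])
for st in([.5205,-.25],[.517,-.2495],[.515,-.252]):
    print("stem",st,"tip",pz([*st,.096]),"base",pz([*st,.071]))
for d in M[:,0],M[:,2]: print("px per mm along x / z axes",(pz([*(k+.001*d)[:2],.1])-pz([*k[:2],.1])).round(2))
im=c["frame"][125:205,335:405]
hsv=cv2.cvtColor(im,cv2.COLOR_RGB2HSV)
for r in range(40,65):
    v=im[r].max(1).astype(int); idx=np.where(v<75)[0]; print(r*8, (idx*8).tolist()[:1],(idx*8+8).tolist()[-1:], len(idx))
E
```

```text
pred knob underside centre [303.98018374 371.43664618] R edge [array([277.48300115, 340.17642226]), array([372.11370798, 373.31636989]), array([235.84229101, 369.55680195])]
stem [0.5205, -0.25] tip [297.34308776 416.9197403 ] base [290.5578488  473.00782614]
stem [0.517, -0.2495] tip [304.88288308 420.13336969] base [297.99820215 476.27760895]
stem [0.515, -0.252] tip [312.53767708 419.10548015] base [305.56837575 475.22284472]
px per mm along x / z axes [ 1.63 -0.85]
px per mm along x / z axes [-2.05 -0.95]
320 [0] [376] 19
328 [248] [376] 16
336 [136] [376] 18
344 [240] [376] 17
352 [240] [368] 16
360 [240] [368] 16
368 [240] [368] 16
376 [248] [368] 15
384 [0] [360] 17
392 [0] [352] 14
400 [0] [32] 4
408 [0] [24] 3
416 [0] [16] 2
424 [0] [8] 1
432 [] [] 0
440 [] [] 0
448 [] [] 0
456 [] [] 0
464 [] [] 0
472 [272] [312] 2
480 [272] [312] 5
488 [] [] 0
496 [] [] 0
504 [] [] 0
512 [] [] 0
```

>>> {"op": "arm_command", "data": {"motion": [{"slide": [0,0.01,0],"turn": -0.001},{"slide": [0,0.018,0],"turn": -0.001},{"slide": [0,0.018,0],"turn": -0.001}]}}

```text
time: 12.8
position: [0.521, -0.2501, 0.2945]
ee_rot: [-1.112, 1.353, -1.349]
force: [-0.4, -0.2, -0.1]
finger_gap: 0.0166
```

```bash
python3 - <<'E'
from h import *
goal([.5220,-.2500,.1234],np.radians(-101.1))
s_=camera("side");crop(s_,335,125,405,205,8,"s10.png")
E
```

```text
grasp now [ 0.5207 -0.2499  0.1395] x-axis ang deg -101.13 t 12.8 gap 0.016630849664416112 q6 [-0.45   0.409  1.828  0.     0.907  1.315] F [-0.4 -0.2 -0.1]
slide [-0.0001  0.0161  0.0013]
turn -0.0005025938847029732
```

View pics/s10.png

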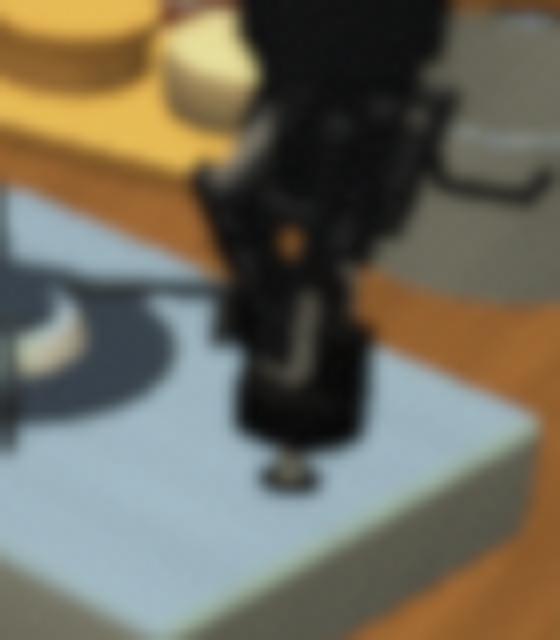

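>>> {"op": "arm_command", "data": {"motion": [{"slide": [0,0,0.0015],"turn": 0},{"slide": [0,0.004,0.0015],"turn": 0},{"slide": [0,0.004,0.0015],"turn": 0}]}}

```text
time: 13.22
position: [0.5228, -0.2505, 0.2914]
ee_rot: [-1.111, 1.351, -1.35]
force: [0.1, 0.1, -1.1]
finger_gap: 0.0165
```

>>> {"op": "arm_command", "data": {"motion": [{"slide": [0,0.002,0],"turn": 0},{"slide": [0,0.003,0],"turn": 0}]}}

```text
time: 13.48
position: [0.5228, -0.2505, 0.2886]
ee_rot: [-1.111, 1.351, -1.351]
force: [-0.5, 0.4, -1.0]
finger_gap: 0.017
```

```bash
python3 - <<'E'
from h import *
goal([.5220,-.2500,.1234],np.radians(-101.1))
print(state()["torque"])
s_=camera("side");crop(s_,335,125,405,205,8,"s11.png")
E
```

```text
grasp now [ 0.5228 -0.2505  0.1336] x-axis ang deg -101.13 t 13.475 gap 0.01703487145389822 q6 [-0.449  0.419  1.829 -0.     0.894  1.316] F [-0.5  0.4 -1. ]
slide [-0.0003  0.0102 -0.0009]
turn -0.00046161710546943624
[0.01132225 0.0508314  0.03628971]
```

View pics/s11.png

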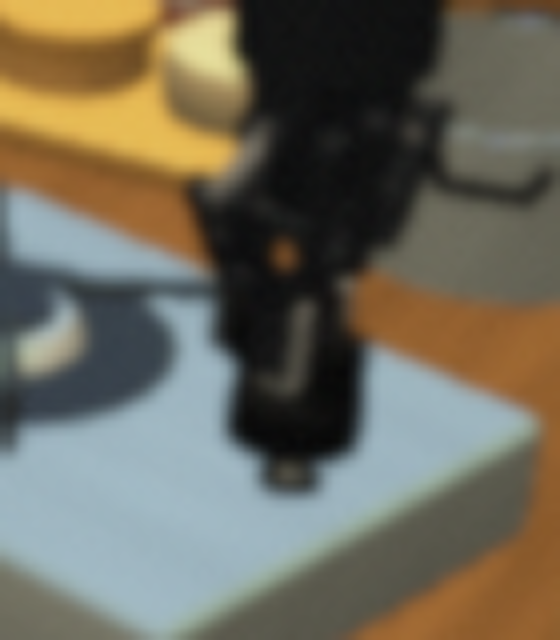

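>>> {"op": "arm_command", "data": {"motion": [{"slide": [0,0.002,0],"turn": 0},{"slide": [0,0.004,0],"turn": 0},{"slide": [0,0.006,0],"turn": 0}]}}

```text
time: 13.9
position: [0.5228, -0.2505, 0.2825]
ee_rot: [-1.111, 1.351, -1.351]
force: [-0.7, 0.4, -0.4]
finger_gap: 0.017
```

>>> {"op": "arm_command", "data": {"motion": [{"slide": [0,0.002,0],"turn": 0},{"slide": [0,0.003,0],"turn": 0}]}}

```text
time: 14.15
position: [0.5228, -0.2505, 0.2795]
ee_rot: [-1.111, 1.351, -1.351]
force: [0.5, -0.1, 0.2]
finger_gap: 0.0167
```

```bash
python3 - <<'E'
from h import *
goal([.5220,-.2500,.1234],np.radians(-101.1))
print(state()["torque"])
s_=camera("side");crop(s_,335,125,405,205,8,"s12.png")
E
```

```text
grasp now [ 0.5228 -0.2505  0.1245] x-axis ang deg -101.13 t 14.15 gap 0.01674322557912365 q6 [-0.449  0.431  1.834  0.     0.876  1.316] F [ 0.5 -0.1  0.2]
slide [-0.0003  0.0011 -0.0009]
turn -0.0004717743360131976
[0.06505618 0.08592465 0.04588603]
```

>>> {"op": "arm_command", "data": {"motion": [{"slide": [0,0.001,0],"turn": 0},{"slide": [0,0.002,0],"turn": 0},{"slide": [0,0.002,0],"turn": 0}]}}

```text
time: 14.58
position: [0.5229, -0.2505, 0.2779]
ee_rot: [-1.111, 1.351, -1.351]
force: [-2.8, 0.8, 3.3]
finger_gap: 0.0169
```

>>> {"op": "arm_command", "data": {"motion": [{"slide": [0,0.001,0],"turn": 0},{"slide": [0,0.002,0],"turn": 0},{"slide": [0,0.002,0],"turn": 0}]}}

```text
time: 14.95
position: [0.5229, -0.2505, 0.2758]
ee_rot: [-1.111, 1.351, -1.351]
force: [-2.2, 1.5, 5.3]
finger_gap: 0.0168
```

>>> {"op": "arm_command", "data": {"motion": [{"slide": [0,0.001,0],"turn": 0},{"slide": [0,0.002,0],"turn": 0},{"slide": [0,0.002,0],"turn": 0}]}}

```text
time: 15.32
position: [0.5229, -0.2505, 0.2739]
ee_rot: [-1.111, 1.351, -1.351]
force: [-2.3, 1.2, 6.1]
finger_gap: 0.0169
```

```bash
python3 - <<'E'
from h import *
goal([.5220,-.2500,.1174],np.radians(-101.1))
print(state()["torque"])
E
```

```text
grasp now [ 0.5229 -0.2505  0.1189] x-axis ang deg -101.12 t 15.325 gap 0.016922310014296615 q6 [-0.449  0.439  1.837  0.     0.865  1.316] F [-2.3  1.2  6.1]
slide [-0.0003  0.0015 -0.001 ]
turn -0.0004061648423141495
[ 0.29502764  0.55676145 -0.05994185]
```

>>> {"op": "arm_command", "data": {"motion": [{"slide": [0,0.001,0],"turn": 0},{"slide": [0,0.002,0],"turn": 0},{"slide": [0,0.002,0],"turn": 0}]}}

```text
time: 15.7
position: [0.5229, -0.2505, 0.2722]
ee_rot: [-1.111, 1.351, -1.351]
force: [-3.1, 2.0, 8.9]
finger_gap: 0.0171
```

>>> {"op": "arm_command", "data": {"motion": [{"slide": [0,0.001,0],"turn": 0},{"slide": [0,0.002,0],"turn": 0},{"slide": [0,0.002,0],"turn": 0}]}}

```text
time: 16.08
position: [0.523, -0.2506, 0.2718]
ee_rot: [-1.111, 1.35, -1.351]
force: [-7.9, 4.6, 25.6]
finger_gap: 0.0164
```

```bash
python3 - <<'E'
from h import *
goal([.5220,-.2500,.1174],np.radians(-101.1))
s_=camera("side");crop(s_,335,125,405,205,8,"s13.png")
c=camera("wrist");cv2.imwrite("pics/w13.png",c["frame"][:,:,::-1])
E
```

```text
grasp now [ 0.5231 -0.2506  0.1168] x-axis ang deg -101.13 t 16.075 gap 0.016368320443397776 q6 [-0.449  0.442  1.839  0.     0.86   1.316] F [-7.9  4.6 25.6]
slide [-0.0004 -0.0006 -0.0012]
turn -0.00045073411040008615
```

View pics/s13.png

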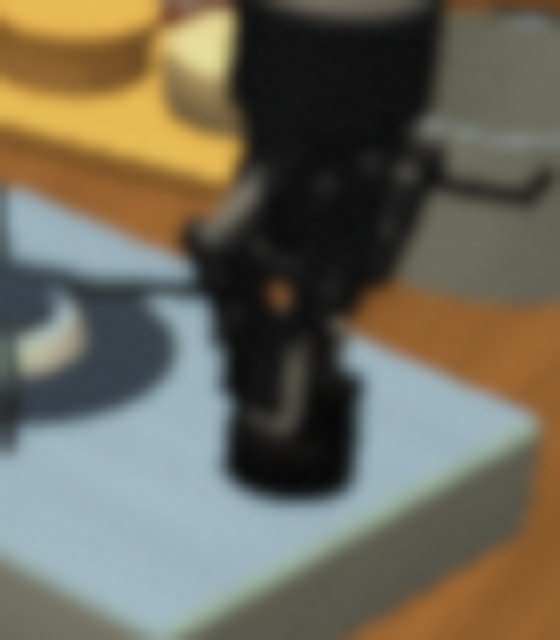

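>>> {"op": "arm_command", "data": {"motion": [{"slide": [0,0,0],"turn": 0},{"slide": [0,0,0],"turn": 0},{"slide": [0,0,0],"turn": 0},{"slide": [0,0,0],"turn": 0}]}}

```text
time: 16.68
position: [0.523, -0.2506, 0.2718]
ee_rot: [-1.111, 1.35, -1.351]
force: [-8.3, 4.2, 26.2]
finger_gap: 0.0165
```

```bash
python3 - <<'E'
from h import *
goal([.5220,-.2500,.1174],np.radians(-101.1))
t=camera("top");cv2.imwrite("pics/t14.png",t["frame"][:,:,::-1])
c=camera("wrist");cv2.imwrite("pics/w14.png",c["frame"][:,:,::-1])
E
```

```text
grasp now [ 0.5231 -0.2506  0.1168] x-axis ang deg -101.13 t 16.675 gap 0.016548358205727302 q6 [-0.449  0.442  1.839  0.     0.86   1.316] F [-8.3  4.2 26.2]
slide [-0.0004 -0.0006 -0.0012]
turn -0.000502068789029142
```

View pics/t14.png

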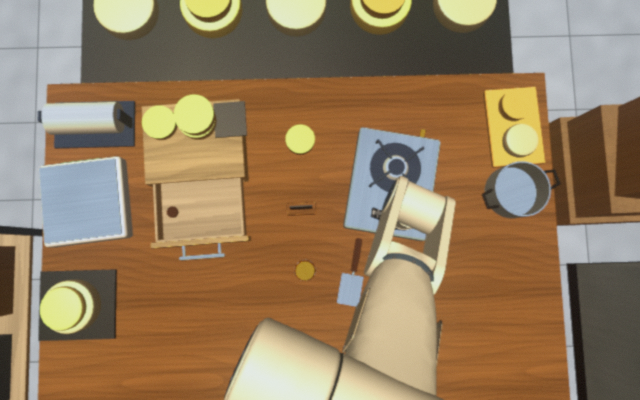

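View pics/w14.png

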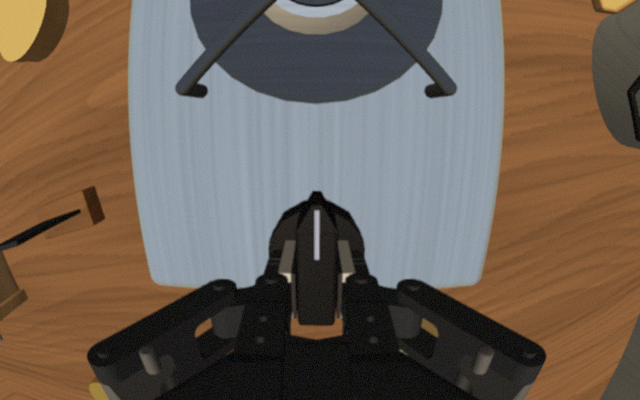

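```bash
python3 - <<'E'
from h import *
t=camera("top");crop(t,140,170,260,265,6,"t15.png")
E
```

```text
(no output)
```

View pics/t15.png

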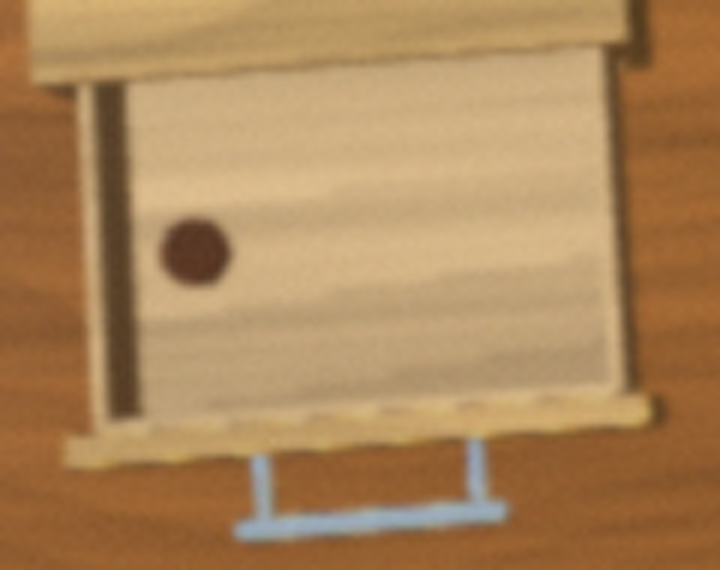

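```bash
python3 - <<'E'
from h import *
t=camera("top");f=lambda u,v,z:onz(t,140+u/6-.45,170+v/6-.45,z)
print("handle",(f(238,530,.062)+f(506,512,.062))/2)
u=np.array([np.cos(.0454),np.sin(.0454),0])
print("front panel to cab front", [(f(a,b,.1)-f(c,d,.087))@u for a,b,c,d in((35,82,65,468),(628,42,652,425))])
E
```

```text
handle [0.42941274 0.28112115 0.062     ]
front panel to cab front [np.float64(0.18107781542948861), np.float64(0.180073566818068)]
```

```bash
python3 -c "
from station import *
print(finish_job()); s=state(); print(s['time'],s['force'],s['position'])"
```

```text
the job is handed in; nothing more can be done
None
the job is handed in; nothing more can be done
```

The job is done and handed in at about 16.8 s of the 64 s allowed. The drawer is open at its stop, and the knob is on the shaft, held pressed to the lower stop by the gripper.

**Last checks**
- **Drawer:** measured open 0.166 m in the top camera after I let go of the handle, which matches its stop.
- **Fit:** the beak points within about 0.1° of my measured hob direction (about -11.1°), towards the burner. The knob slid over the shaft with no noticeable force.
- **Press:** the upward force rose with the spring to about 9 N over about 6 mm of travel, then jumped to 26 N at the stop. It stayed there over a 0.5 s hold, with the gripper still closed on the knob. The knob's underside worked out at about 73 mm above the counter, against 74 mm expected.
- **Other things:** the last top view showed the mushroom button, sign, cheese box, jar and knife where they were. The wedge was hidden behind the arm in that view, so I could not recheck it.

**Disagreements:** the camera estimates of the shaft position differed by up to about 6 mm. I used the wrist-camera value with a 1.5 mm correction, and the force-free insertion agreed with it. There is also a small steady sideways force of about 9 N while pressing.

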